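Park the sprung tailstock and take out the hub

TASK

The bicycle hub is held in the blue hub stand by a sprung plunger. Draw the plunger back by its red knob until you feel the stop, without forcing it, tip the knob over sideways into the holding notch so that the plunger stays parked when you let go, then lift the hub out and lay it gently, without dropping it, in the green tray. Leave the plunger parked and do not disturb the can, the tub or the spanner.

Things in the scene. Friction and masses are not known exactly. Their poses are not given: they have to be found in the camera images.
- stand: Blue hub stand, fixed: base plate 335 x 85 mm, long side along its y (y = -97 to 237 mm). Origin on the bench exactly below the seated hub's centre, z up. Hub and plunger lie on one level axis along the stand's y, 100 mm above the bench. Steel saddles open at the top carry the axle. Blue blocks stand 124 mm tall at y = 98 and 228 mm, 112 mm tall at y = -76 mm.
- gate_middle (a point): Fixed point on the stand, above the middle of the yellow gate (x 0, y 150, z 128 mm in the stand's frame; same axes). The gate is a half shell round the plunger, outer radius 28 mm, with a slot on top for the stem. It was set by hand along y, within 10 mm: the slot's rear stop lies anywhere from 36 to 56 mm of plunger travel. That is not reported: feel for it.
- notch_side (a point): Fixed point 28 mm to the +x side of the axis, same y as gate_middle. At the rear stop the slot has a notch towards the stand's +x, 16 mm long for the 10 mm stem: the stem tips only within the last 6 mm of travel before the stop. Once tipped past about 50 degrees it can be let forward (-y) 6 mm more, under a hooked lip, where the spring holds it, 12 mm before the stop.
- cup (a point): Mouth of the plunger's cup, on the axis; the plunger is a 26 mm steel bar that moves along the stand's y. At rest the cup covers the last 8 mm of the hub's axle at its +y end, which locks the hub in until the plunger is drawn back at least 12 mm.
- knob (a point): Centre of the red drum knob (34 mm diameter, 32 mm wide, flat ends facing along the stand's y) on a 10 mm stem, 70 mm from the plunger's axis: at the start straight above it (170 mm above the bench, at stand x 0, y 120 mm). It travels with the plunger and swings about its axis. Pinched across its flat ends it can pivot while it swings. Over 45 N against the stop is forcing it.
- plunger (a joint): Travel of the plunger in m along the stand's +y: 0 = forward over the axle, limit 0.064 (the gate's stop comes first). Its spring pushes it forward with 6 N at 0, rising by 1 N per 10 mm. Above 0.018 it is clear of the hub.
- handle (a joint): Swing of the knob about the plunger's axis in rad: 0 = upright, growing towards the stand's +x, limit 1.08. A light spring (about 1 to 2 N at the knob) turns it back upright. Parked under the lip it rests at about 0.9.
- hub_center (a point): Centre of the loose aluminium bicycle hub, 0.25 to 0.5 kg, lying along its own y (the stand's y at the start), 100 mm above the bench. Axle 130 mm long and 12 mm thick; centre barrel 36 mm diameter between two flanges of 56 mm diameter, 6 mm thick, whose inner faces are 66 mm apart. Pinch the barrel from above across the axis. Lying on a surface, its centre is 28 mm above it.
- tray: Green open tray, fixed, 210 (its x) x 180 (its y) mm outside, 40 mm high, walls and floor 5 mm thick. Origin at the centre of its underside; z up.
- spray_can: Orange spray can, 54 mm diameter, 165 mm tall, standing; bystander. Origin at the centre of its underside.
- grease_tub: Yellow tub with black cap, 64 mm diameter, 60 mm tall; bystander. Origin at the centre of its underside.
- spanner: Steel spanner, 170 mm long, lying on the bench; bystander. Origin at the middle of its underside, its length along its x.
Things that resemble listed ones, but are neither listed nor needed, are in the scene too. What is meant by the part that bears hub_center is not purple, turquoise or yellow, and is the smaller of those in its own colour.

How it is judged:
On the way, in this order (a step that is already met when the one before it is completed fails the run):
1. The plunger is parked in its notch and holds by itself, fingers off (value of joint plunger above 0.018 m and value of joint handle above 0.7 rad and contact force between the fingers and stand below 0.2 N), for 0.3 s.
2. The hub is lifted clear of the stand (z of hub_center in the frame of stand above 0.13 m and value of joint plunger above 0.018 m and value of joint handle above 0.7 rad), for 0.1 s.
At the end, for the whole second after the job is handed in: The plunger is still parked (drawn back more than 18 mm, knob tipped more than 0.7 rad), and the hub lies flat inside the green tray (its centre within the walls and less than 40 mm above the tray's underside), at rest (value of joint plunger above 0.018 m and value of joint handle above 0.7 rad and x of hub_center in the frame of tray between -0.085 and 0.085 m and y of hub_center in the frame of tray between -0.07 and 0.07 m and z of hub_center in the frame of tray below 0.04 m and linear speed of hub below 0.03 m/s); the robot touches nothing.
It fails at once if the plunger is forced against its stop (over 45 N) (contact force between stand and handle above 45 N).
It fails at once if the hub is dropped (falls freely faster than 0.7 m/s, about 25 mm) (linear speed of hub above 0.7 m/s and contact force between the fingers and hub below 0.1 N).
It fails at once if the spray can is moved more than 30 mm (distance of spray_can from where it was at the start of the episode above 0.03 m).
It fails at once if the tub is moved more than 30 mm (distance of grease_tub from where it was at the start of the episode above 0.03 m).
It fails at once if the spanner is moved more than 30 mm (distance of spanner from where it was at the start of the episode above 0.03 m).
It also fails if it takes over 64 s, if anything falls off the work surface, if the arm or the gripper's body presses on something with over 40 N, if the wrist force passes 120 N, or if a joint passes its speed limit or range.

ROBOT

A 6-joint arm with a two-finger parallel gripper is mounted at the origin on the work surface. World frame = base frame: x ahead of the robot, y to its left, z up, the work surface at z = 0. Lengths are in m, angles in rad, forces in N, time in s.
With the tool pointing down it reaches from about 0.375 to 0.825 m from the base axis. Payload 5.5 kg.
Tool frame: the origin (TCP) lies at the very end of the fingers, on their centre line; the grasp point (between the pads) lies 19 mm behind it; z points along the fingers, y is the line along which they close (so a half turn about z gives the same grasp; the last joint's range is limited). The gripper opens to 85 mm and grips with 20 to 120 N. Pads are 22 mm wide; open, the fingers measure 114 mm over their backs; the gripper's body (76 mm by 85 mm) begins 54 mm behind the grasp point. The pads swing forward as they close: fully open they stand 13 mm farther back than shut.
Start: joints at [1.291, 0.314, -0.047, 1.21, 0, 1.571], TCP at [0.166, 0.577, 0.231] pointing down, gripper open.
Joint ranges: [-2.67, 2.67], [-0.69, 1.73], [-1.03, 1.25], [-2.08, 2.16], [-1.42, 1.45], [-3.14, 3.14]. Speed limits (rad/s): [2.39, 2.39, 3.01, 3.14, 3.14, 3.14].

INTERFACE

Orientations are given as a 3x3 rotation matrix whose columns are the frame's x, y, z axes.
In Python, from plant import ctrl gives the robot as it stands.
- The arm moves only by the tool jog_arm, never from a script. Its arguments are lists of equal length, an entry for each row: "linear": the shift along the tool's x, y, z in m, a list of three; "spin": the turn about the tool's z in rad; "fingers": the closure, from 0 (fully open) to 1 (shut). A call has 1 to 5 rows; each row shifts and turns the commanded pose from where the row before left it, along the tool's axes as they then stand; what a row does not reach is not made up. A row lasts 1/10 s, in which the tool goes at most 50 mm and 8.59 degrees, less where a joint would pass 70% of its speed; a pose out of reach is approached as far as the arm can. A call is refused whole if a number of a shift passes 0.05 or a number of a turn 0.15, either way. A call with a gripper value outside its range is refused whole. The fingers move at their own pace and stop on an object; "newtons" is the grip in N (left out, the last holds). Time passes only in rows, so rows that do not move let the fingers close. It gives the time, the measured TCP pose, the force, the opening and the grip force at its end, in the units of the state.
- ctrl.observe(): the state, without advancing time (a new reading comes with each control period).
- ctrl.get_image(name): name is "side" or "top"; returns (picture, depth): 384x512x3 uint8, red, green, blue; 384x512 float32, m along the optical axis (not along the pixel's ray), 0 where there is no reading.
- ctrl.camera_params(name): a dict with "intrinsics" (3x3 intrinsics, pixels), "world_from_camera" (4x4, takes a point from camera to world coordinates). Camera axes: x right, y down, z forward; pixel columns grow to the right and rows downward; lengths in m; the calibration is good to about 2 mm. A picture is of the moment at which its call begins. camera_params takes no time and is no camera call.
- ctrl.finish_job(): hands the job in; it is judged then, once.
The state is a dict: "t": time; "qpos": joint angles; "qvel": joint speeds; "joint_torque": joint torques, N m; "tool_pos": TCP position; "tcp_rot": TCP orientation; "wrist_force": force on the tool from outside, world axes, zero at the start; "moment": the same for the moment, N m; "opening": finger opening in m; "gripper_force": force on a finger pad.
Only numpy, scipy, OpenCV 4.12 (cv2) and the standard library are available. Lean on these libraries where they do the work, as an engineer would, in place of code of your own. Each camera call takes 0.05 s, during which the arm holds its last target. There are 200 camera calls.

## Working session

There is one attempt and no reset: what is moved stays moved. The work goes in short steps, Python scripts to look and compute and a tool call to move; the robot and the scene stay as the last step left them, time stands still between calls to the robot, and variables do not carry over. Pictures are saved under pics/ and viewed, at most 10 in all, crops included, and the job is handed in when it is done.

Besides the shell and the picture viewer there is one more tool, called after "Emit:" as name([rows], argument=value, ...), one row to a line, values as JSON. jog_arm: Moves the arm, as the interface text tells. Its arguments: {"type":"object","properties":{"linear":{"type":"array"},"spin":{"type":"array"},"fingers":{"type":"array"},"newtons":{"type":"number"}},"required":["linear","spin","fingers"]}

```bash
mkdir -p pics
cat > h.py <<'E'
import numpy as np, cv2
from plant import ctrl
def grab(n):
    im,d=ctrl.get_image(n); p=ctrl.camera_params(n); np.savez(f'{n}.npz',im=im,d=d,K=p['intrinsics'],T=p['world_from_camera']); return im,d
def load(n):
    z=np.load(f'{n}.npz'); return z['im'],z['d'],z['K'],z['T']
def pts(n):
    im,d,K,T=load(n); v,u=np.mgrid[:384,:512]
    c=np.stack([(u-K[0,2])/K[0,0]*d,(v-K[1,2])/K[1,1]*d,d],-1)
    return im,d,c@T[:3,:3].T+T[:3,3]
def save(im,f): cv2.imwrite('pics/'+f,im[...,::-1])
E
python3 - <<'E'
from h import *
for n in('top','side'):
    im,d=grab(n); save(im,n+'0.png'); im,d,P=pts(n); print(n,np.load(n+'.npz')['T'].round(3).tolist(),np.load(n+'.npz')['K'].round(1).tolist())
s=ctrl.observe(); print({k:np.round(v,3).tolist() for k,v in s.items()})
E
```

```text
top [[-0.105, -0.973, 0.207, 0.307], [-0.994, 0.105, -0.015, 0.027], [-0.007, -0.208, -0.978, 1.258], [0.0, 0.0, 0.0, 1.0]] [[441.7, 0.0, 261.2], [0.0, 441.7, 194.9], [0.0, 0.0, 1.0]]
side [[0.992, -0.09, 0.086, 0.437], [-0.124, -0.717, 0.685, -0.938], [-0.0, -0.691, -0.723, 1.154], [0.0, 0.0, 0.0, 1.0]] [[474.9, 0.0, 249.8], [0.0, 474.9, 189.8], [0.0, 0.0, 1.0]]
{'t': 0.1, 'qpos': [1.291, 0.314, -0.048, 1.21, 0.0, 1.571], 'qvel': [-0.001, -0.004, 0.004, 0.001, 0.0, 0.001], 'joint_torque': [0.002, -54.077, 34.054, 0.011, 0.0, -0.0], 'tool_pos': [0.166, 0.576, 0.231], 'tcp_rot': [[-0.961, 0.276, -0.0], [0.276, 0.961, -0.001], [0.0, -0.002, -1.0]], 'wrist_force': [1.01, 0.113, -0.408], 'moment': [-0.04, 0.007, 0.025], 'gripper_force': 0.0, 'opening': 0.085}
```

View pics/top0.png

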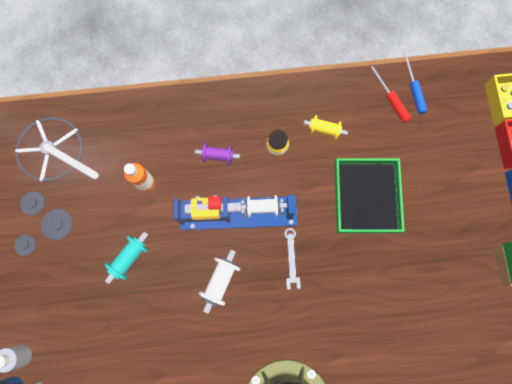

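View pics/side0.png

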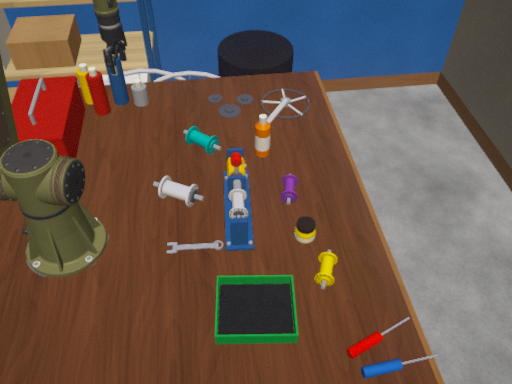

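The top view shows the stand at (175–297, 195–228), its red knob at (214,203), the seated white hub at (262,206), and the tray at (370,195). There are five hub candidates: purple (217,154), yellow (326,127), turquoise (126,258), large white (219,281) and the white one in the stand (262,206). The one in the stand fits, because it is the smaller of the two white hubs. I'll confirm this in a crop and measure.

Run:
```python
from h import *
im,d,P=pts('top')
crop=im[180:330,160:310]; save(cv2.resize(crop,None,fx=4,fy=4,interpolation=cv2.INTER_CUBIC),'crop0.png')
for n in('top','side'):
    im,d,P=pts(n); hsv=cv2.cvtColor(im,cv2.COLOR_RGB2HSV); H,S,V=hsv[...,0].astype(int),hsv[...,1],hsv[...,2]
    x,y,z=P[...,0],P[...,1],P[...,2]
    ok=(d>0)
    box=(x>.3)&(x<.75)&(y>-.2)&(y<.4)&ok
    M={'knob':((H<8)|(H>172))&(S>150)&(V>90)&box&(z>.12),
     'blue':(H>100)&(H<125)&(S>130)&box,
     'bluebase':(H>100)&(H<125)&(S>130)&box&(z<.03),
     'hub':(S<60)&(V>120)&box&(z>.085),
     'hubbig':(S<60)&(V>120)&(x>.2)&(x<.5)&(y>-.1)&(y<.3)&(z>.02)&(z<.08),
     'green':(H>45)&(H<80)&(S>130)&(x>.3)&(x<.8)&(y<-.05)&(y>-.5)&ok&(z>.02),
     'gate':(H>20)&(H<33)&(S>150)&(x>.45)&(x<.6)&(y>0.05)&(y<.3)&(z>.08)&ok}
    for k,m in M.items():
        p=P[m]
        if len(p)<5: print(n,k,len(p)); continue
        r=cv2.minAreaRect((p[:,:2]*1000).astype(np.float32))
        print(n,k,len(p),'med',np.median(p,0).round(3),'min',np.percentile(p,2,0).round(3),'max',np.percentile(p,98,0).round(3),'rect',np.round(r[0],0),np.round(r[1],0),round(r[2],1))
```

```text
top knob 155 med [0.529 0.128 0.184] min [0.515 0.114 0.176] max [0.545 0.143 0.189] rect [531. 129.] [31. 31.] 86.2
top blue 1345 med [0.504 0.054 0.013] min [ 0.481 -0.079  0.007] max [0.561 0.237 0.122] rect [526.  79.] [328.  81.] 86.0
top bluebase 1046 med [0.501 0.05  0.012] min [ 0.48  -0.081  0.007] max [0.562 0.232 0.018] rect [526.  79.] [328.  81.] 86.0
top hub 945 med [0.526 0.044 0.114] min [ 0.502 -0.044  0.096] max [0.651 0.345 0.167] rect [557. 153.] [452.  95.] 74.2
top hubbig 1018 med [0.339 0.145 0.059] min [0.272 0.099 0.04 ] max [0.411 0.191 0.077] rect [342. 145.] [ 74. 177.] 60.9
top green 693 med [ 0.544 -0.289  0.036] min [ 0.426 -0.39   0.021] max [ 0.644 -0.197  0.044] rect [ 535. -294.] [178. 209.] 83.6
top gate 290 med [0.518 0.167 0.121] min [0.506 0.13  0.105] max [0.56  0.193 0.129] rect [533. 160.] [68. 56.] 86.8
side knob 122 med [0.526 0.117 0.181] min [0.513 0.109 0.158] max [0.54  0.142 0.189] rect [527. 126.] [35. 28.] 84.3
side blue 1346 med [ 0.513 -0.032  0.018] min [ 0.478 -0.088  0.007] max [0.565 0.234 0.121] rect [523.  74.] [332.  82.] 86.3
side bluebase 729 med [0.502 0.005 0.012] min [ 0.477 -0.09   0.006] max [0.567 0.224 0.027] rect [523.  74.] [332.  82.] 86.3
side hub 581 med [0.524 0.037 0.114] min [ 0.495 -0.043  0.087] max [0.649 0.341 0.166] rect [558. 154.] [426.  87.] 71.6
side hubbig 661 med [0.331 0.136 0.057] min [0.265 0.089 0.029] max [0.408 0.189 0.077] rect [370.  77.] [280. 237.] 86.7
side green 1131 med [ 0.532 -0.321  0.036] min [ 0.423 -0.395  0.021] max [ 0.639 -0.201  0.044] rect [ 532. -296.] [187. 210.] 83.8
side gate 152 med [0.516 0.144 0.119] min [0.502 0.121 0.103] max [0.556 0.191 0.13 ] rect [528. 155.] [78. 55.] 83.4
```

View pics/crop0.png

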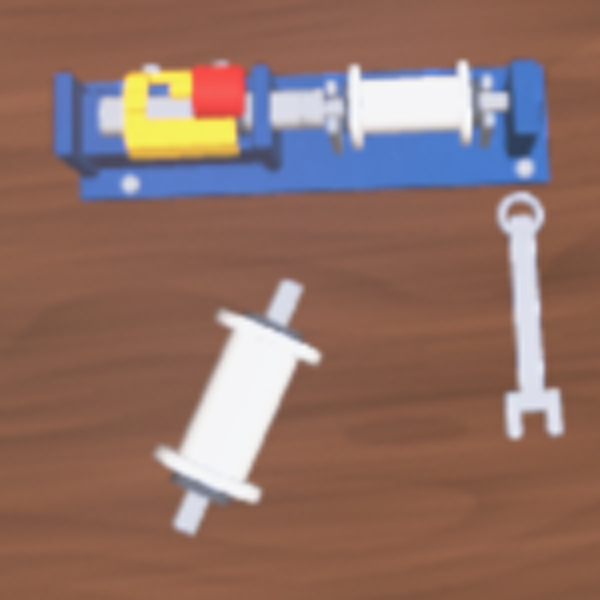

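The crop confirms it: the seated white hub at (410,105) is clearly smaller than the loose white one at (240,390). The notch opens towards world +x, at crop (160,85). The stand's y axis is at 86°, its origin is at about (0.520, 0.007), and the knob is at about (0.529, 0.127). I'll approach the knob.

Emit:
jog_arm([
  [0,0,0],
  [0,0,0],
  [-0.023,-0.025,0],
  [-0.023,-0.025,0],
  [-0.023,-0.025,0],
], spin=[-0.105,-0.105,0,0,0], fingers=[0,0,0,0,0], newtons=30)

```text
t: 0.6
tool_pos: [0.2296, 0.4959, 0.2307]
tcp_rot: [[-0.998, 0.069, -0.0], [0.069, 0.998, -0.001], [0.0, -0.001, -1.0]]
wrist_force: [0.4, 0.4, 0.5]
opening: 0.0851
gripper_force: 0.0
```

Emit:
jog_arm([
  [-0.023,-0.025,0],
  [-0.023,-0.025,0],
  [-0.023,-0.025,0],
  [-0.023,-0.025,0],
  [-0.023,-0.025,0],
], spin=[0,0,0,0,0], fingers=[0,0,0,0,0])

```text
t: 1.1
tool_pos: [0.3358, 0.3629, 0.231]
tcp_rot: [[-0.998, 0.07, -0.0], [0.07, 0.998, -0.0], [0.0, -0.0, -1.0]]
wrist_force: [-0.3, 0.1, -0.5]
opening: 0.0853
gripper_force: 0.0
```

Emit:
jog_arm([
  [-0.023,-0.025,0],
  [-0.023,-0.025,0],
  [-0.023,-0.025,0],
  [-0.023,-0.025,0],
  [-0.023,-0.025,0],
], spin=[0,0,0,0,0], fingers=[0,0,0,0,0])

```text
t: 1.6
tool_pos: [0.4418, 0.2303, 0.231]
tcp_rot: [[-0.998, 0.07, -0.0], [0.07, 0.998, -0.0], [0.0, -0.0, -1.0]]
wrist_force: [0.2, -0.0, -1.0]
opening: 0.0854
gripper_force: 0.0
```

Emit:
jog_arm([
  [-0.024,-0.024,0],
  [-0.024,-0.024,0],
  [-0.024,-0.024,0],
  [-0.023,-0.025,0],
  [0,0,0],
], spin=[0,0,0,0,0], fingers=[0,0,0,0,0])

```text
t: 2.1
tool_pos: [0.5312, 0.1254, 0.2307]
tcp_rot: [[-0.997, 0.074, 0.0], [0.074, 0.997, -0.001], [-0.0, -0.001, -1.0]]
wrist_force: [-0.6, 0.8, -0.3]
opening: 0.0856
gripper_force: 0.0
```

Run:
```python
from h import *
im,d=grab('side'); save(cv2.resize(im[90:290,150:350],None,fx=3,fy=3),'side1.png')
print(ctrl.observe()['tool_pos'],ctrl.observe()['wrist_force'])
```

```text
[0.52983975 0.12676319 0.23065773] [-1.04891941  0.90003586 -0.27376151]
```

View pics/side1.png

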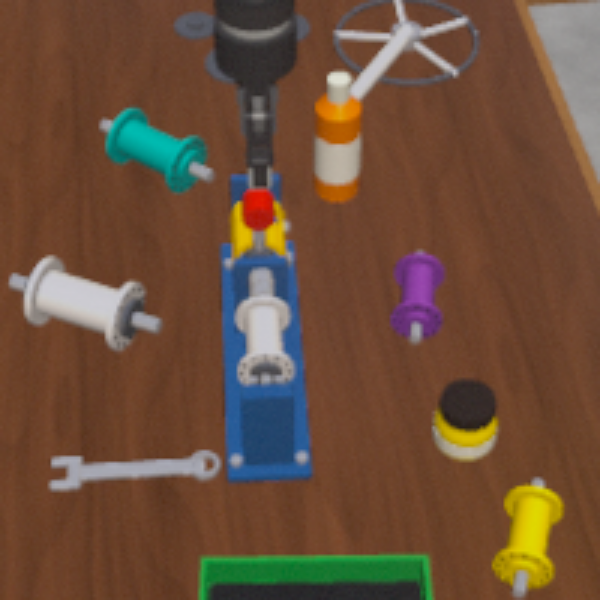

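The finger at (258,175) is in line with the knob at (258,208). I'll descend and pinch lightly, biased 2 mm in +y.

Emit:
jog_arm([
  [0,0.002,0.02],
  [0,0,0.02],
  [0,0,0.02],
  [0,0,0.015],
  [0,0,0.006],
], spin=[0,0,0,0,0], fingers=[0,0,0,0,0.3], newtons=22)

```text
t: 2.65
tool_pos: [0.5275, 0.1308, 0.1485]
tcp_rot: [[-0.998, 0.069, -0.003], [0.069, 0.998, -0.0], [0.003, -0.001, -1.0]]
wrist_force: [0.2, 0.1, 0.0]
opening: 0.0728
gripper_force: 0.0
```

Emit:
jog_arm([
  [0,0,0],
  [0,0,0],
  [0,0,0],
  [0,0,0],
  [0,0,0],
], spin=[0,0,0,0,0], fingers=[0.5,0.6,0.8,0.8,0.8])

```text
t: 3.15
tool_pos: [0.5299, 0.1289, 0.1515]
tcp_rot: [[-0.998, 0.07, 0.001], [0.07, 0.998, -0.003], [-0.002, -0.002, -1.0]]
wrist_force: [-1.4, -5.6, 4.5]
opening: 0.0315
gripper_force: 28.0
```

Emit:
jog_arm([
  [0,0.006,0],
  [0,0.006,0],
  [0,0.006,0],
  [0,0.006,0],
  [0,0.004,0],
], spin=[0,0,0,0,0], fingers=[0.8,0.8,0.8,0.8,0.8])

```text
t: 3.65
tool_pos: [0.5317, 0.1564, 0.1514]
tcp_rot: [[-0.998, 0.07, 0.001], [0.07, 0.998, -0.004], [-0.002, -0.004, -1.0]]
wrist_force: [-1.7, -8.5, 5.3]
opening: 0.0316
gripper_force: 28.1
```

Emit:
jog_arm([
  [0,0.002,0],
  [0,0.002,0],
  [0,0,0],
], spin=[0,0,0], fingers=[0.8,0.8,0.8])

```text
t: 3.95
tool_pos: [0.5319, 0.1602, 0.1514]
tcp_rot: [[-0.998, 0.071, 0.001], [0.071, 0.998, -0.004], [-0.002, -0.004, -1.0]]
wrist_force: [-1.6, -8.9, 4.4]
opening: 0.0317
gripper_force: 28.1
```

Emit:
jog_arm([
  [0,0.0015,0],
  [0,0.0015,0],
], spin=[0,0], fingers=[0.8,0.8])

```text
t: 4.15
tool_pos: [0.5322, 0.1629, 0.1515]
tcp_rot: [[-0.997, 0.071, 0.001], [0.071, 0.997, -0.004], [-0.002, -0.004, -1.0]]
wrist_force: [-1.1, -10.0, 5.8]
opening: 0.0318
gripper_force: 28.2
```

Emit:
jog_arm([
  [0,0.0015,0],
  [0,0.0015,0],
], spin=[0,0], fingers=[0.8,0.8])

```text
t: 4.35
tool_pos: [0.5324, 0.1658, 0.1514]
tcp_rot: [[-0.997, 0.071, 0.001], [0.071, 0.997, -0.005], [-0.002, -0.004, -1.0]]
wrist_force: [-1.0, -9.9, 5.9]
opening: 0.0319
gripper_force: 28.2
```

Emit:
jog_arm([
  [0,0.0015,0],
  [0,0.0015,0],
], spin=[0,0], fingers=[0.8,0.8])

```text
t: 4.55
tool_pos: [0.5326, 0.1687, 0.1514]
tcp_rot: [[-0.997, 0.071, 0.001], [0.071, 0.997, -0.005], [-0.002, -0.005, -1.0]]
wrist_force: [-2.2, -10.1, 5.5]
opening: 0.0321
gripper_force: 28.2
```

Emit:
jog_arm([
  [0,0.0015,0],
  [0,0.0015,0],
], spin=[0,0], fingers=[0.8,0.8])

```text
t: 4.75
tool_pos: [0.5328, 0.1716, 0.1514]
tcp_rot: [[-0.997, 0.071, 0.001], [0.071, 0.997, -0.005], [-0.002, -0.005, -1.0]]
wrist_force: [-1.4, -10.2, 5.5]
opening: 0.0316
gripper_force: 28.2
```

Emit:
jog_arm([
  [0,0.0015,0],
  [0,0.0015,0],
], spin=[0,0], fingers=[0.8,0.8])

```text
t: 4.95
tool_pos: [0.533, 0.1745, 0.1515]
tcp_rot: [[-0.997, 0.071, 0.001], [0.071, 0.997, -0.005], [-0.002, -0.005, -1.0]]
wrist_force: [-2.3, -10.4, 5.9]
opening: 0.0318
gripper_force: 28.2
```

Emit:
jog_arm([
  [0,0.0015,0],
  [0,0.0015,0],
], spin=[0,0], fingers=[0.8,0.8])

```text
t: 5.15
tool_pos: [0.533, 0.1759, 0.1514]
tcp_rot: [[-0.997, 0.072, 0.001], [0.072, 0.997, -0.009], [-0.002, -0.008, -1.0]]
wrist_force: [-2.5, -19.1, 7.9]
opening: 0.0321
gripper_force: 28.8
```

The stop is at tool y ≈ 0.176, a travel of about 48 mm, where the force jumped to 19 N. I'll back off about 3 mm and start the swing.

Emit:
jog_arm([
  [0,-0.0025,0],
  [0,-0.002,0],
  [0,0,0],
], spin=[0,0,0], fingers=[0.8,0.8,0.8])

```text
t: 5.45
tool_pos: [0.5328, 0.1728, 0.1514]
tcp_rot: [[-0.997, 0.071, 0.001], [0.071, 0.997, -0.005], [-0.001, -0.005, -1.0]]
wrist_force: [-1.6, -10.2, 5.3]
opening: 0.032
gripper_force: 28.2
```

Emit:
jog_arm([
  [-0.007,0,0.0004],
  [-0.007,0,0.001],
], spin=[0,0], fingers=[0.8,0.8])

```text
t: 5.65
tool_pos: [0.5452, 0.1719, 0.1498]
tcp_rot: [[-0.997, 0.071, -0.002], [0.071, 0.997, -0.005], [0.002, -0.005, -1.0]]
wrist_force: [-6.3, -9.9, 6.2]
opening: 0.0316
gripper_force: 29.0
```

Emit:
jog_arm([
  [-0.0068,0,0.0018],
  [-0.0065,0,0.0024],
  [-0.0063,0,0.003],
], spin=[0,0,0], fingers=[0.8,0.8,0.8])

```text
t: 5.95
tool_pos: [0.5654, 0.1705, 0.1425]
tcp_rot: [[-0.997, 0.071, -0.001], [0.071, 0.997, -0.005], [0.001, -0.005, -1.0]]
wrist_force: [-4.6, -9.2, 6.6]
opening: 0.0315
gripper_force: 30.6
```

Emit:
jog_arm([
  [-0.006,0,0.0037],
  [-0.0056,0,0.0043],
  [0,0,0],
], spin=[0,0,0], fingers=[0.8,0.8,0.8])

```text
t: 6.25
tool_pos: [0.578, 0.1695, 0.1342]
tcp_rot: [[-0.997, 0.071, 0.0], [0.071, 0.997, -0.005], [-0.001, -0.005, -1.0]]
wrist_force: [0.0, -9.9, 3.2]
opening: 0.0318
gripper_force: 30.9
```

Emit:
jog_arm([
  [-0.0051,0,0.0047],
  [-0.0046,0,0.0052],
  [-0.0041,0,0.0057],
  [0,0,0],
], spin=[0,0,0,0], fingers=[0.8,0.8,0.8,0.8])

```text
t: 6.65
tool_pos: [0.5923, 0.1685, 0.1188]
tcp_rot: [[-0.997, 0.071, 0.001], [0.071, 0.997, -0.005], [-0.002, -0.005, -1.0]]
wrist_force: [-1.0, -10.9, 3.1]
opening: 0.0318
gripper_force: 31.5
```

Emit:
jog_arm([
  [0,-0.003,0],
  [0,-0.003,0],
  [0,-0.002,0],
  [0,0,0],
], spin=[0,0,0,0], fingers=[0.8,0.8,0.8,0.8])

```text
t: 7.05
tool_pos: [0.5916, 0.1605, 0.1189]
tcp_rot: [[-0.997, 0.071, 0.002], [0.071, 0.997, -0.005], [-0.002, -0.005, -1.0]]
wrist_force: [0.4, -9.7, 1.4]
opening: 0.0318
gripper_force: 31.3
```

Still held by the fingers at 11 mm before the stop, so I'll let it forward a little more.

Emit:
jog_arm([
  [0,-0.0015,0],
  [0,-0.0015,0],
  [0,0,0],
], spin=[0,0,0], fingers=[0.8,0.8,0.8])

```text
t: 7.35
tool_pos: [0.5916, 0.1591, 0.119]
tcp_rot: [[-0.997, 0.071, 0.002], [0.071, 0.997, -0.002], [-0.002, -0.002, -1.0]]
wrist_force: [0.4, -5.2, 2.2]
opening: 0.0315
gripper_force: 31.1
```

It is seated against the notch's front: the force is dropping and the motion has stalled. I'll release gently.

Emit:
jog_arm([
  [0,0,0],
  [0,0,0],
  [0,0,0],
  [0,0,0],
  [0,0,0],
], spin=[0,0,0,0,0], fingers=[0.55,0.5,0.4,0.2,0.1])

```text
t: 7.85
tool_pos: [0.5907, 0.1608, 0.1181]
tcp_rot: [[-0.998, 0.069, -0.0], [0.069, 0.998, 0.0], [0.0, 0.0, -1.0]]
wrist_force: [-0.2, 0.1, -0.6]
opening: 0.0764
gripper_force: 0.0
```

Emit:
jog_arm([
  [0,0,0],
  [0,0,0],
  [0,0,-0.01],
  [0,0,-0.02],
  [0,0,-0.03],
], spin=[0,0,0,0,0], fingers=[0,0,0,0,0])

```text
t: 8.35
tool_pos: [0.5895, 0.1602, 0.1778]
tcp_rot: [[-0.998, 0.07, -0.003], [0.07, 0.998, -0.001], [0.003, -0.001, -1.0]]
wrist_force: [0.6, 1.2, -0.2]
opening: 0.0853
gripper_force: 0.0
```

Emit:
jog_arm([
  [0,0,-0.03],
  [0,0,-0.03],
  [0,0,0],
  [0,0,0],
], spin=[0,0,0,0], fingers=[0,0,0,0])

```text
t: 8.75
tool_pos: [0.5913, 0.1607, 0.2394]
tcp_rot: [[-0.998, 0.07, 0.002], [0.07, 0.998, 0.001], [-0.002, 0.001, -1.0]]
wrist_force: [0.5, -0.1, -0.6]
opening: 0.0854
gripper_force: 0.0
```

Run:
```python
from h import *
a=[]
for n in('top','side'):
    im,d=grab(n); im,d,P=pts(n); z=P[...,2]
    a.append(cv2.resize((im[150:260,160:300] if n=='top' else im[130:240,190:330]),(400,314)))
    hsv=cv2.cvtColor(im,cv2.COLOR_RGB2HSV); H,S=hsv[...,0].astype(int),hsv[...,1]
    m=((H<8)|(H>172))&(S>150)&(P[...,0]>.5)&(P[...,0]<.65)&(P[...,1]>0.08)&(P[...,1]<.24)&(z>.1)
    print(n,m.sum(),np.median(P[m],0).round(3) if m.any() else'')
    m=(S<60)&(hsv[...,2]>120)&(z>.108)&(z<.135)&(abs(P[...,1])<.06)&(abs(P[...,0]-.52)<.05)
    r=cv2.minAreaRect((P[m][:,:2]*1000).astype(np.float32)); print('hub',m.sum(),r,P[m].max(0))
save(np.hstack(a),'chk.png'); print(ctrl.observe()['tool_pos'])
```

```text
top 0 
hub 425 ((522.3101196289062, 1.0885772705078125), (103.6909408569336, 51.4268684387207), 85.8838119506836) [0.55045893 0.05382109 0.12996632]
side 126 [0.582 0.149 0.154]
hub 290 ((517.4031982421875, -3.2126617431640625), (107.01558685302734, 49.67730712890625), 84.53740692138672) [0.54509332 0.04951409 0.13102128]
[0.59012634 0.16034306 0.23729555]
```

View pics/chk.png

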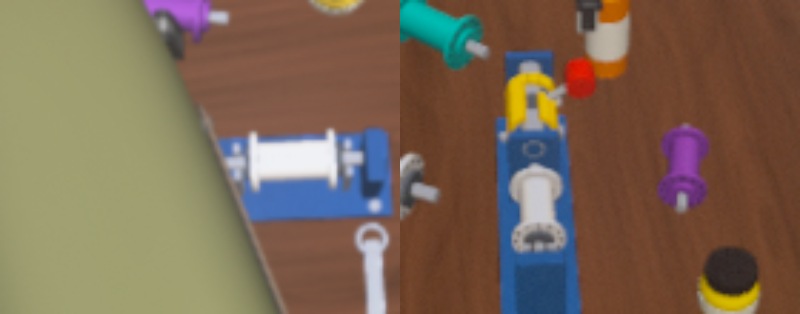

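Parked: in the side crop the red knob at (580,77) is tipped over to +x with the fingers away, and the hub at (538,205) is seated. Next I'll move over the hub and turn 90°.

Emit:
jog_arm([
  [0.012,-0.032,0],
  [0.012,-0.032,0],
  [0.012,-0.032,0],
  [0.012,-0.032,0],
  [0.011,-0.031,0],
], spin=[0,0,0,0,0], fingers=[0,0,0,0,0])

```text
t: 9.35
tool_pos: [0.519, 0.0049, 0.2366]
tcp_rot: [[-0.998, 0.07, -0.003], [0.07, 0.998, -0.0], [0.003, -0.0, -1.0]]
wrist_force: [-0.2, -0.1, 1.4]
opening: 0.0855
gripper_force: 0.0
```

Emit:
jog_arm([
  [0,0,0],
  [0,0,0],
  [0,0,0],
  [0,0,0],
  [0,0,0],
], spin=[0.14,0.14,0.14,0.14,0.14], fingers=[0,0,0,0,0])

```text
t: 9.85
tool_pos: [0.5197, 0.0059, 0.2366]
tcp_rot: [[-0.714, 0.7, -0.003], [0.7, 0.714, -0.0], [0.002, -0.002, -1.0]]
wrist_force: [0.1, -0.3, -0.6]
opening: 0.0854
gripper_force: 0.0
```

Emit:
jog_arm([
  [0,0,0],
  [0,0,0],
  [0,0,0],
  [0,0,0],
  [0,0,0],
], spin=[0.14,0.14,0.14,0.14,0.14], fingers=[0,0,0,0,0])

```text
t: 10.35
tool_pos: [0.5197, 0.006, 0.2366]
tcp_rot: [[-0.095, 0.995, -0.003], [0.995, 0.095, 0.0], [0.0, -0.003, -1.0]]
wrist_force: [0.0, -0.1, -0.9]
opening: 0.0854
gripper_force: 0.0
```

Emit:
jog_arm([
  [0,0,0],
  [0,0,0],
  [0,0,0],
], spin=[0.14,0.03,0], fingers=[0,0,0])

```text
t: 10.65
tool_pos: [0.5201, 0.006, 0.2372]
tcp_rot: [[0.067, 0.998, -0.002], [0.998, -0.067, -0.0], [-0.0, -0.002, -1.0]]
wrist_force: [-1.0, -0.3, -0.7]
opening: 0.0849
gripper_force: 0.0
```

Run:
```python
from h import *
im,d=grab('side'); save(cv2.resize(im[110:290,150:330],None,fx=3.3,fy=3.3),'side2.png')
s=ctrl.observe();print(s['tool_pos'].round(4),s['tcp_rot'].round(3).tolist(),s['wrist_force'].round(1))
```

```text
[0.5203 0.006  0.2374] [[0.066, 0.998, -0.001], [0.998, -0.066, 0.0], [-0.0, -0.001, -1.0]] [ 0.4 -0.6  0.4]
```

View pics/side2.png

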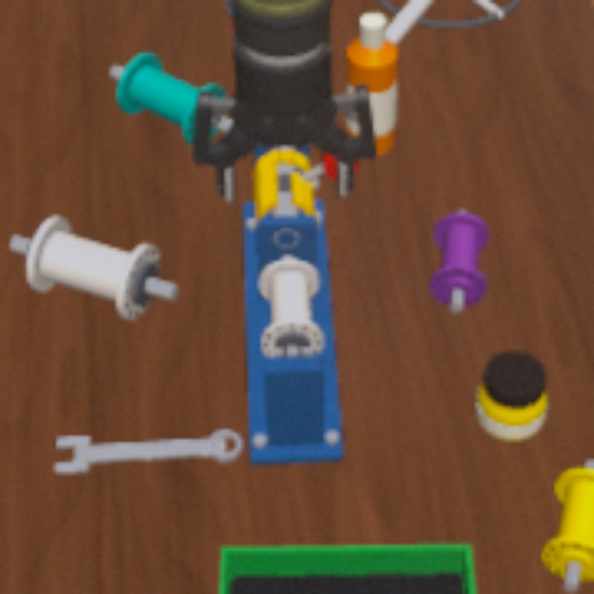

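The fingers at (228,185) and (345,180) straddle the hub axis at about (288). I'll descend and pinch.

Emit:
jog_arm([
  [0,0,0.03],
  [0,0,0.03],
  [0,0,0.03],
  [0,0,0.025],
  [0,0,0.02],
], spin=[0,0,0,0,0], fingers=[0,0,0,0,0], newtons=40)

```text
t: 11.2
tool_pos: [0.5197, 0.006, 0.1013]
tcp_rot: [[0.067, 0.998, -0.002], [0.998, -0.067, -0.0], [-0.0, -0.002, -1.0]]
wrist_force: [0.7, 0.8, -0.7]
opening: 0.0854
gripper_force: 0.0
```

Emit:
jog_arm([
  [0,0,0.015],
  [0,0,0.007],
  [0,0,0],
  [0,0,0],
  [0,0,0],
], spin=[0,0,0,0,0], fingers=[0,0,0.3,0.45,0.6])

```text
t: 11.7
tool_pos: [0.5216, 0.006, 0.0821]
tcp_rot: [[0.069, 0.998, 0.002], [0.998, -0.069, 0.0], [0.0, 0.002, -1.0]]
wrist_force: [-0.4, 1.2, -0.1]
opening: 0.0438
gripper_force: 0.0
```

Emit:
jog_arm([
  [0,0,0],
  [0,0,0],
  [0,0,0],
], spin=[0,0,0], fingers=[0.8,0.8,0.8])

```text
t: 12.0
tool_pos: [0.5215, 0.006, 0.0821]
tcp_rot: [[0.069, 0.998, 0.002], [0.998, -0.069, -0.0], [0.0, 0.002, -1.0]]
wrist_force: [-0.5, -0.3, 6.1]
opening: 0.0351
gripper_force: 39.5
```

Emit:
jog_arm([
  [0,0,0],
  [0,0,-0.005],
  [0,0,-0.015],
  [0,0,-0.02],
  [0,0,-0.02],
], spin=[0,0,0,0,0], fingers=[0.8,0.8,0.8,0.8,0.8], newtons=60)

```text
t: 12.5
tool_pos: [0.5197, 0.006, 0.1411]
tcp_rot: [[0.069, 0.998, -0.002], [0.998, -0.069, -0.0], [-0.0, -0.002, -1.0]]
wrist_force: [-0.0, -0.1, -4.3]
opening: 0.0341
gripper_force: 60.8
```

Emit:
jog_arm([
  [0,0,-0.02],
  [0,0,-0.02],
  [0,0,-0.02],
  [0,0,-0.01],
  [0,0,0],
], spin=[0,0,0,0,0], fingers=[0.8,0.8,0.8,0.8,0.8])

```text
t: 13.0
tool_pos: [0.5214, 0.006, 0.2121]
tcp_rot: [[0.069, 0.998, 0.002], [0.998, -0.069, 0.0], [0.0, 0.002, -1.0]]
wrist_force: [0.5, -0.0, -4.0]
opening: 0.0347
gripper_force: 60.9
```

Run:
```python
from h import *
im,d=grab('side'); save(cv2.resize(im[90:360,150:350],None,fx=2.2,fy=2.2),'side3.png')
s=ctrl.observe();print(s['tool_pos'].round(4),s['wrist_force'].round(1),s['opening'],s['moment'])
```

```text
[0.5208 0.006  0.2109] [ 0.4 -0.1 -4.2] 0.03431504100169425 [-0.03503836  0.03528623  0.01869842]
```

View pics/side3.png

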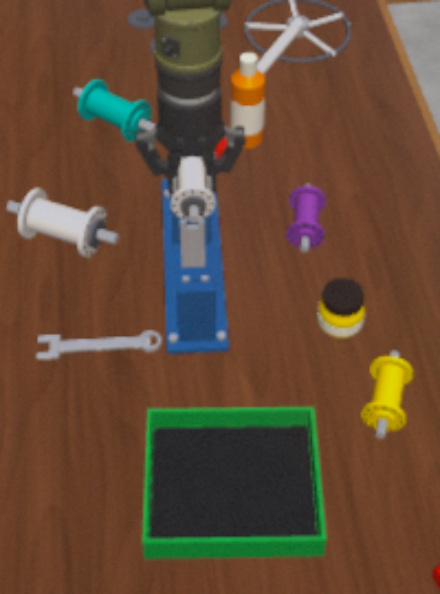

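The hub is held level at (192,190), clear of the stand, and the knob is still parked at (222,148). I'll carry it to the tray, centred at about (0.534, -0.295).

Emit:
jog_arm([
  [-0.02,0.003,0],
  [-0.03,0.003,0],
  [-0.03,0.003,0],
  [-0.03,0.003,0],
  [-0.03,0.003,0],
], spin=[0,0,0,0,0], fingers=[0.8,0.8,0.8,0.8,0.8])

```text
t: 13.55
tool_pos: [0.525, -0.1356, 0.2093]
tcp_rot: [[0.069, 0.998, -0.003], [0.998, -0.069, 0.001], [0.001, -0.003, -1.0]]
wrist_force: [0.7, 0.5, -3.7]
opening: 0.0342
gripper_force: 60.9
```

Emit:
jog_arm([
  [-0.03,0.004,0],
  [-0.03,0.004,0],
  [-0.03,0.004,0],
  [-0.03,0.004,0],
  [-0.03,0.003,0],
], spin=[0,0,0,0,0], fingers=[0.8,0.8,0.8,0.8,0.8])

```text
t: 14.05
tool_pos: [0.5338, -0.2864, 0.2091]
tcp_rot: [[0.069, 0.998, -0.002], [0.998, -0.069, 0.001], [0.001, -0.003, -1.0]]
wrist_force: [0.5, -0.0, -3.9]
opening: 0.0343
gripper_force: 60.9
```

Emit:
jog_arm([
  [-0.01,0,0],
  [0,0,0.02],
  [0,0,0.03],
  [0,0,0.03],
  [0,0,0.03],
], spin=[0,0.04,0,0,0], fingers=[0.8,0.8,0.8,0.8,0.8])

```text
t: 14.55
tool_pos: [0.533, -0.2947, 0.0987]
tcp_rot: [[0.109, 0.994, -0.002], [0.994, -0.109, 0.001], [0.001, -0.002, -1.0]]
wrist_force: [1.1, -0.1, -3.3]
opening: 0.0345
gripper_force: 61.1
```

Run:
```python
from h import *
im,d=grab('side'); save(cv2.resize(im[200:384,150:350],None,fx=3,fy=3),'side4.png')
s=ctrl.observe();print(s['tool_pos'].round(4),s['wrist_force'].round(1),s['opening'])
```

```text
[ 0.53   -0.293   0.0932] [-1.7  0.7 -9.3] 0.03443157908168607
```

View pics/side4.png

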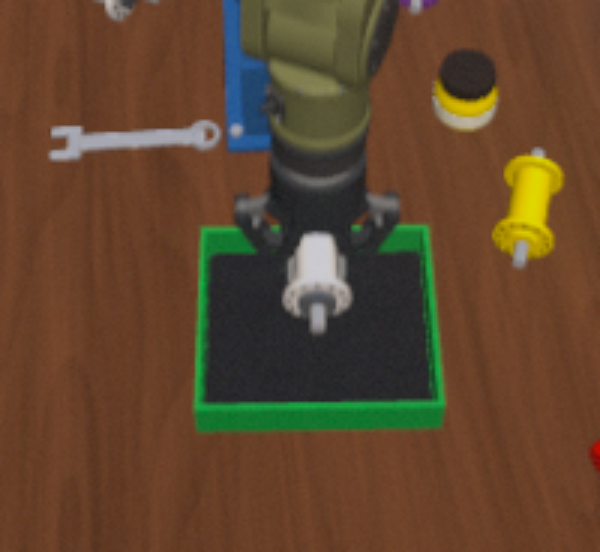

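The hub at (318,280) is over the tray's middle. I'll lower it.

Emit:
jog_arm([
  [0,0,0.02],
  [0,0,0.02],
  [0,0,0.02],
  [0,0,0.015],
  [0,0,0],
], spin=[0,0,0,0,0], fingers=[0.8,0.8,0.8,0.8,0.8])

```text
t: 15.1
tool_pos: [0.5316, -0.2939, 0.0235]
tcp_rot: [[0.108, 0.994, -0.005], [0.994, -0.108, 0.003], [0.002, -0.005, -1.0]]
wrist_force: [0.1, -0.1, -4.3]
opening: 0.034
gripper_force: 61.1
```

Emit:
jog_arm([
  [0,0,0],
  [0,0,0],
], spin=[0,0], fingers=[0.8,0.8])

```text
t: 15.3
tool_pos: [0.5347, -0.2958, 0.0272]
tcp_rot: [[0.109, 0.994, 0.001], [0.994, -0.109, -0.001], [-0.0, 0.001, -1.0]]
wrist_force: [-0.1, 0.0, -3.6]
opening: 0.0345
gripper_force: 61.1
```

Emit:
jog_arm([
  [0,0,0.004],
  [0,0,0.004],
  [0,0,0],
  [0,0,0],
], spin=[0,0,0,0], fingers=[0.8,0.8,0.8,0.8])

```text
t: 15.7
tool_pos: [0.5338, -0.2956, 0.018]
tcp_rot: [[0.109, 0.994, -0.0], [0.994, -0.109, 0.0], [0.0, -0.0, -1.0]]
wrist_force: [0.2, -0.2, -2.8]
opening: 0.0342
gripper_force: 61.1
```

Emit:
jog_arm([
  [0,0,0.0015],
  [0,0,0.0015],
  [0,0,0],
], spin=[0,0,0], fingers=[0.8,0.8,0.8])

```text
t: 16.0
tool_pos: [0.5342, -0.2957, 0.0155]
tcp_rot: [[0.109, 0.994, 0.0], [0.994, -0.109, -0.0], [-0.0, 0.0, -1.0]]
wrist_force: [-1.1, 0.5, 0.3]
opening: 0.0341
gripper_force: 61.7
```

Contact: the floor now carries the weight. I'll release and rise.

Emit:
jog_arm([
  [0,0,0],
  [0,0,0],
  [0,0,0],
  [0,0,0],
  [0,0,0],
], spin=[0,0,0,0,0], fingers=[0.55,0.45,0.3,0.1,0])

```text
t: 16.5
tool_pos: [0.5341, -0.2957, 0.0152]
tcp_rot: [[0.109, 0.994, 0.0], [0.994, -0.109, -0.0], [-0.0, 0.0, -1.0]]
wrist_force: [-0.7, 0.3, -0.4]
opening: 0.0848
gripper_force: 0.0
```

Emit:
jog_arm([
  [0,0,0],
  [0,0,-0.01],
  [0,0,-0.03],
  [0,0,-0.04],
  [0,0,-0.04],
], spin=[0,0,0,0,0], fingers=[0,0,0,0,0])

```text
t: 17.0
tool_pos: [0.5336, -0.2954, 0.1367]
tcp_rot: [[0.109, 0.994, -0.001], [0.994, -0.109, 0.0], [0.0, -0.001, -1.0]]
wrist_force: [0.9, -0.8, -0.1]
opening: 0.086
gripper_force: 0.0
```

Emit:
jog_arm([
  [0,0,-0.03],
  [0,0,-0.03],
  [0,0,0],
  [0,0,0],
  [0,0,0],
], spin=[0,0,0,0,0], fingers=[0,0,0,0,0])

```text
t: 17.5
tool_pos: [0.5333, -0.2952, 0.1942]
tcp_rot: [[0.109, 0.994, -0.001], [0.994, -0.109, 0.001], [0.001, -0.002, -1.0]]
wrist_force: [-1.0, 0.3, -0.4]
opening: 0.0853
gripper_force: 0.0
```

Run:
```python
from h import *
a=[cv2.resize(grab('top')[0][130:290,110:420],(620,320)),cv2.resize(grab('side')[0][100:384,150:360],(207,280))]
a[1]=cv2.copyMakeBorder(a[1],0,0,0,413,cv2.BORDER_CONSTANT)
save(np.vstack(a)[:600],'end.png')
```

```text
(no output)
```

View pics/end.png

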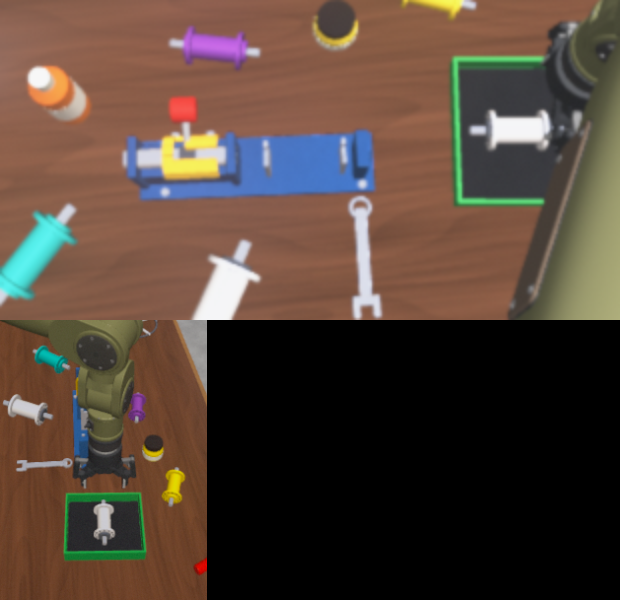

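The hub lies in the tray, at (515,130) in the top view and (103,522) in the side view. The knob is parked at (183,108), and the can, tub and spanner haven't moved. I'll hand in.

```bash
python3 -c "
from plant import ctrl
print(ctrl.finish_job())"
```

```text
the job is handed in; nothing more can be done
None
```

I parked the plunger in its notch and laid the hub in the green tray; the can, tub and spanner look undisturbed in the last pictures, and I handed the job in at about 17.6 s with no verdict returned.

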